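# Knock a cast plug out of its mould with a pinned ejector plate

### The arm

A 6-joint arm with a two-finger parallel gripper is mounted at the origin on a cart in front of the work surface, level with it; the furniture and walls round the work are solid. World frame = base frame: x ahead of the robot, y to its left, z up, the work surface at z = 0. Lengths are in m, angles in rad, forces in N, time in s.
With the tool pointing down it reaches from about 0.325 to 0.875 m from the base axis. Payload 4.4 kg.
Tool frame: the origin (TCP) lies at the very end of the fingers, on their centre line; the grasp point (between the pads) lies 19 mm behind it; x points along the fingers, y is the direction in which the jaws open and shut, and the axes are right-handed (so a half turn about x gives the same grasp; the last joint's range is limited). The gripper opens to 85 mm and grips with 20 to 120 N. Pads are 22 mm wide; open, the fingers measure 114 mm over their backs; the gripper's body (76 mm by 85 mm) begins 54 mm behind the grasp point. The pads swing forward as they close: fully open they stand 13 mm farther back than shut.
Start: joints at [-1.31, 0.207, 1.542, -0, 1.393, -0.15], TCP at [0.23, -0.527, 0.21] pointing down, gripper open.
Joint ranges: [-2.73, 2.73], [-0.86, 2.22], [0.23, 2.46], [-1.11, 4.25], [0.08, 2.63], [-2.82, 2.82]. Speed limits (rad/s): [2.79, 2.79, 3.14, 3.14, 3.14, 3.14].

### API

Orientations are given as a 3x3 rotation matrix whose columns are the frame's x, y, z axes.
In Python, from station import sensors, cams, env gives the robot as it stands. The module is installed in compiled form; this text tells all that it offers.
- The arm moves only by the tool step_arm, never from a script. Its argument "increments" is a list of rows, each a list of 7 numbers: the opening, from 0 (shut) to 1 (fully open), then the shift along the tool's x, y, z in mm, then the turn, a rotation vector about the tool's x, y, z in rad. A call has 1 to 20 rows; each row shifts and turns the commanded pose from where the row before left it, along the tool's axes as they then stand; what a row does not reach is not made up. A row lasts 1/10 s, in which the tool goes at most 50 mm and 8.59 degrees, less where a joint would pass 70% of its speed; a pose out of reach is approached as far as the arm can. A call is refused whole if a number of a shift passes 50 or a number of a turn 0.15, either way. A call with a gripper value outside its range is refused whole. The fingers move at their own pace and stop on an object; "grip_force" is the grip in N (left out, the last holds). Time passes only in rows, so rows that do not move let the fingers close. It gives the time, the measured TCP pose, the force and the opening at its end, in the units of the state.
- sensors.sense(): the state, without advancing time (a new reading comes with each control period).
- cams.camera(name): name is "scene" or "top" or "wrist"; returns the picture (400x640x3 uint8, red, green, blue); there is no depth.
- cams.camera_model(name): a dict with "fx", "fy", "cx", "cy" (pixels), "R" (3x3) and "t" (3): a world point X has camera coordinates R X + t. Camera axes: x right, y down, z forward; pixel columns grow to the right and rows downward; lengths in m; the calibration is good to about 2 mm. A picture is of the moment at which its call begins: read the wrist's pose just before it. camera_model takes no time and is no camera call; for the wrist camera it gives the pose at the moment of the call.
- env.finish_job(): hands the job in, once; it reports no verdict.
The state is a dict: "clock": time; "q": joint angles; "qd": joint speeds; "effort": joint torques, N m; "eef_pos": TCP position; "eef_rot": TCP orientation; "force": force on the tool from outside, world axes, zero at the start; "moment": the same for the moment, N m; "width": finger opening in m.
Only numpy, scipy, OpenCV 4.12 (cv2) and the standard library are available. Lean on these libraries where they do the work, as an engineer would, in place of code of your own. Each camera call takes 0.05 s, during which the arm holds its last target.

### The job

Lift the ejector plate by its red handle and lower it gently, not dropping it, over the two locating pins of the blue mould until it lies flush on the mould. Then push the red handle down so that the rod drives the white cast plug out into the tray underneath, and let go, leaving the plate flush on its pins. Leave the potsherds where they lie.

Things in the scene. Friction and masses are not known exactly. Their poses are not given: they have to be found in the camera images.
- knockout_fixture: Grey fixture fixed to the desk, 110 (x) x 200 (y) mm: tray floor 4 mm thick with 10 mm lips, two end blocks, and on them a blue mould half 13 mm thick, its top face 75 mm above the desk, with a vertical 67 mm bore in the middle. The two long sides are open below the mould. Origin: centre of the underside; y along the line of the two pins, z up.
- fixture_seat (a point): Centre of the bore, level with the mould's top face, axes as the fixture. Two upright steel pins, 14 mm thick, stand at (0, -70) and (0, +70) mm from here and rise 32 mm above the face (107 mm above the desk); their top 8 mm taper to 6 mm. The ejector plate is flush when its origin is here.
- plug: White cast plug in the bore: rim 64 mm across, 10 mm thick, above a foot 44 mm across, 20 mm high; about 0.1 kg. Origin: centre of its underside, z up. Its top sits 3 mm below the mould's top face. Four spring pawls under the rim hold it; about 10 N drives it past them, and once pushed about 20 mm down it falls into the tray.
- plug_center (a point): Centre of the plug, 15 mm above its underside: 57 mm above the desk while seated, 19 to 36 mm once in the tray.
- ejector_plate: Loose aluminium plate 100 (x) x 190 (y) x 12 mm lying flat on the desk, 0.45 to 0.75 kg with handle, same after a half turn. Two 17 mm through holes at (0, -70) and (0, +70) mm take the pins. A dark boss (36 mm across, 14 mm high) in the middle guides the sprung rod of the red handle. Origin: centre of the underside; y along the line of the holes, z up.
- ejector_handle (a point): Centre of the top face of the red handle bar, 80 mm above the plate's underside while the rod is up. The bar is 22 (x) x 80 (y) x 20 (z) mm, parallel to the line of the holes; gripped across its 22 mm from above it carries the plate. Below it are 34 mm of free stem, 20 mm thick, down to the boss. Axes as the plate.
- ejector (a joint): Travel of the rod, m: 0 = up, 0.030 = handle fully down. A spring returns it (3 N at 0, 4.5 N at 0.030). At 0 the rod's tip is 1 mm inside the plate's underside; with the plate seated it meets the plug at 0.004 and frees it at about 0.024; the whole push takes up to about 20 N.
- sherd_b1: Bystander: pale flat potsherd, 106x105x20 mm.
- sherd_m4: Bystander: grey-brown potsherd, 97x94x23 mm.
- sherd_m3: Bystander: almost black flat potsherd, 99x89x19 mm.
Things that resemble listed ones, but are neither listed nor needed, are in the scene too. Of the things like the plug, leave any that is purple; of the rest the smaller one is meant.

How it is judged:
On the way, in this order (a step that is already met when the one before it is completed fails the run):
1. the plate lies flush on the mould over both pins, the plug still seated in the bore (z of ejector_plate in the frame of fixture_seat between -0.002 and 0.002 m and horizontal distance between ejector_plate and fixture_seat below 0.004 m and angle between ejector_plate's own z axis and vertical below 0.03 rad and z of plug_center in the frame of knockout_fixture above 0.052 m), for 0.2 s.
2. with the plate on its pins, the rod is pushed down through the bore (value of joint ejector above 0.018 m and z of ejector_plate in the frame of fixture_seat below 0.003 m and horizontal distance between ejector_plate and fixture_seat below 0.004 m).
At the end, for the whole second after the job is handed in: The plug lies at rest in the tray (its centre less than 36 mm above the desk and within 55 mm of the bore's axis), and the plate lies still and flush on the mould over both pins (within 2 mm in height, 4 mm sideways, 0.03 rad of level) (z of plug_center in the frame of knockout_fixture below 0.036 m and horizontal distance between plug_center and fixture_seat below 0.055 m and z of ejector_plate in the frame of fixture_seat between -0.002 and 0.002 m and horizontal distance between ejector_plate and fixture_seat below 0.004 m and angle between ejector_plate's own z axis and vertical below 0.03 rad and linear speed of each of plug, ejector_plate below 0.02 m/s); the robot touches nothing.
It fails at once if the plate is dropped or slammed onto the mould or its pins (faster than 0.35 m/s there) (horizontal distance between ejector_plate and fixture_seat below 0.03 m and z of ejector_plate in the frame of fixture_seat below 0.034 m and linear speed of ejector_plate above 0.35 m/s).
It fails at once if a loose potsherd is moved by more than 30 mm (distance of any of sherd_b1, sherd_m4, sherd_m3 from where it was at the start of the episode above 0.03 m).
It also fails if it takes over 51 s, if anything falls off the work surface, if the arm or the gripper's body presses on something with over 40 N, if the wrist force passes 120 N, or if a joint passes its speed limit or range.

## Working session

There is one attempt and no reset: what is moved stays moved. The work goes in short steps, Python scripts to look and compute and a tool call to move; the robot and the scene stay as the last step left them, time stands still between calls to the robot, and variables do not carry over. Pictures are saved under pics/ and viewed, and the job is handed in when it is done.

Besides the shell and the picture viewer there is one more tool, called after "Request:" as a command line: name --pt "numbers of a row" for each row, then --argument value for the rest. step_arm: Moves the arm, as the interface text tells. Its arguments: {"type":"object","properties":{"increments":{"type":"array"},"grip_force":{"type":"number"}},"required":["increments"]}

```bash
mkdir -p pics
python3 - <<'E'
from station import sensors, cams
import cv2
s=sensors.sense(); print({k:(v if not hasattr(v,'round') else v) for k,v in s.items()})
for n in ["scene","top","wrist"]:
    m=cams.camera_model(n); print(n,m)
    cv2.imwrite(f"pics/{n}0.png",cams.camera(n)[:,:,::-1])
E
```

```text
{'clock': 0.0, 'q': array([-1.30948045e+00,  2.07460938e-01,  1.54297892e+00,  2.31843456e-06,
        1.39348205e+00, -1.50512393e-01]), 'qd': array([-1.26521970e-03,  4.23131732e-04, -5.60798322e-04,  1.10784785e-03,
       -7.68213439e-05,  6.08617061e-04]), 'effort': array([ 4.84677385e-04, -3.83030283e+01, -2.91596407e+01, -2.29072693e-04,
        1.05397735e-02, -9.40345615e-06]), 'eef_pos': array([ 0.22993537, -0.52613682,  0.20849073]), 'eef_rot': array([[-5.99561457e-04,  4.00284340e-01, -9.16390794e-01],
       [ 2.25076246e-03, -9.16388098e-01, -4.00284634e-01],
       [-9.99997287e-01, -2.30257324e-03, -3.51513983e-04]]), 'force': array([-0.35787924,  0.52381742, -0.77311413]), 'moment': array([ 0.03304569,  0.0136876 , -0.01678866]), 'width': 0.08545083456915856}
scene {'fx': 419.38752469811936, 'fy': 419.38752469811936, 'cx': 317.530396775213, 'cy': 198.43272462311623, 'R': array([[-0.7898997 , -0.6131608 , -0.00960692],
       [-0.44847364,  0.58828561, -0.67289779],
       [ 0.41824616, -0.52721331, -0.73967308]]), 't': array([0.38146777, 0.34477934, 0.93806543])}
top {'fx': 457.9338213152408, 'fy': 457.9338213152408, 'cx': 324.08467080297027, 'cy': 200.38942207061095, 'R': array([[ 0.02151493, -0.99968379, -0.01301637],
       [-0.98014603, -0.01852407, -0.19740977],
       [ 0.19710623,  0.0170052 , -0.98023464]]), 't': array([-0.07845833,  0.53012958,  1.10848888])}
wrist {'fx': 275.4099885289138, 'fy': 275.4099885289138, 'cx': 319.8511069316982, 'cy': 200.06947028962117, 'R': array([[ 0.39962731, -0.91667707, -0.00107807],
       [-0.86650902, -0.37813965,  0.32584125],
       [-0.29909887, -0.1292809 , -0.94542388]]), 't': array([-0.57191233, -0.0409323 ,  0.38155445])}
```

View pics/top0.png

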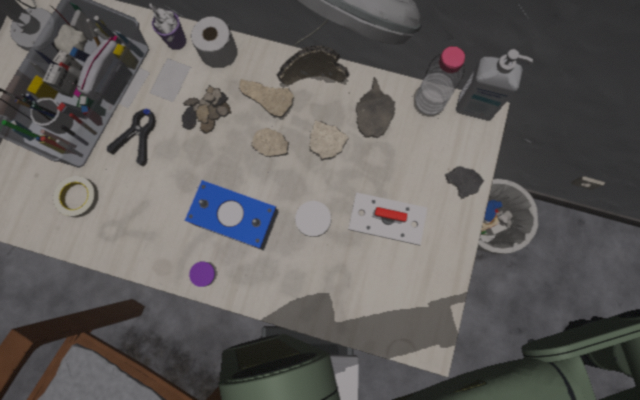

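View pics/scene0.png

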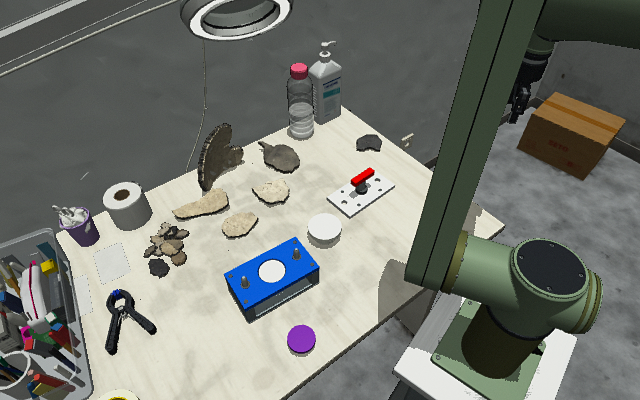

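View pics/wrist0.png

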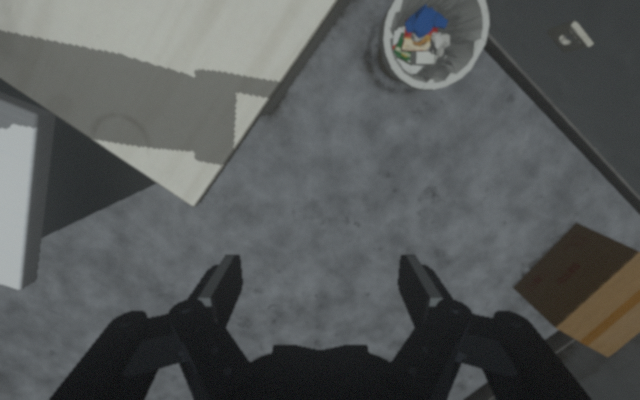

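Run:
```python
import cv2
t=cv2.imread("pics/top0.png"); s=cv2.imread("pics/scene0.png")
a=cv2.resize(t[170:260,180:290],None,fx=5,fy=5,interpolation=cv2.INTER_CUBIC)
b=cv2.resize(t[180:260,335:435],None,fx=5,fy=5,interpolation=cv2.INTER_CUBIC)
c=cv2.resize(s[230:330,215:330],None,fx=5,fy=5,interpolation=cv2.INTER_CUBIC)
d=cv2.resize(s[160:220,320:400],None,fx=5,fy=5,interpolation=cv2.INTER_CUBIC)
for n,i in zip("abcd",(a,b,c,d)): cv2.imwrite(f"pics/crop_{n}.png",i)
```

```text
(no output)
```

View pics/crop_a.png

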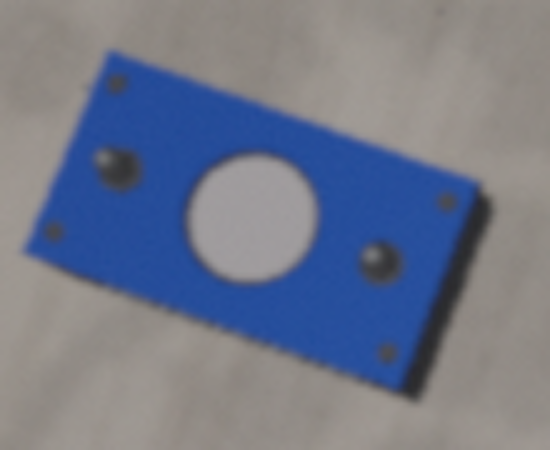

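View pics/crop_b.png

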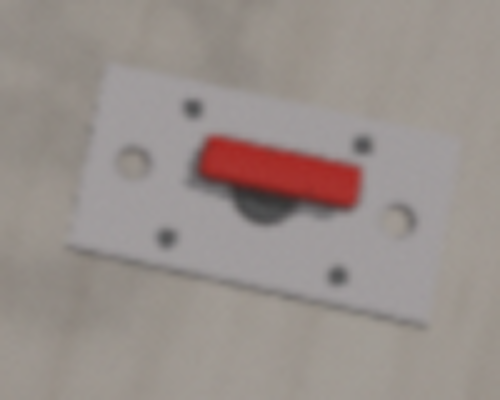

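View pics/crop_c.png

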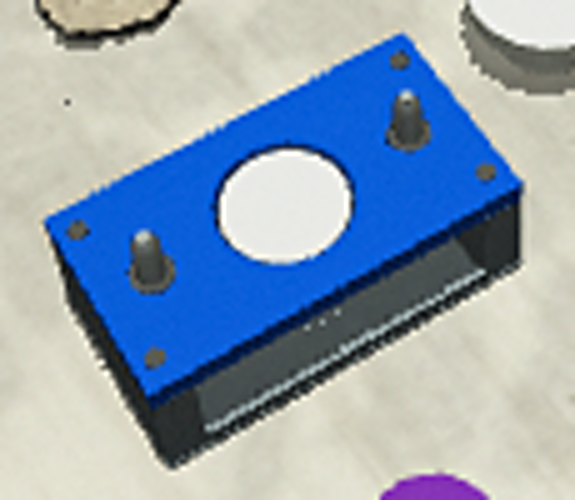

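View pics/crop_d.png

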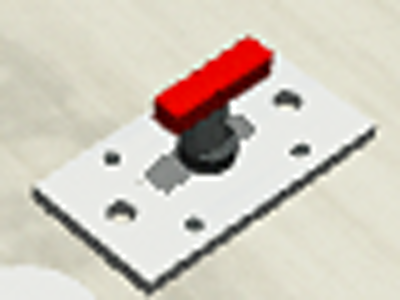

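```bash
cat > h.py <<'E'
import numpy as np, cv2
def ray(m,uv,z):
    uv=np.atleast_2d(np.asarray(uv,float)); R=np.array(m["R"]);t=np.array(m["t"])
    C=-R.T@t
    d=np.c_[(uv[:,0]-m["cx"])/m["fx"],(uv[:,1]-m["cy"])/m["fy"],np.ones(len(uv))]@R
    return (C+d*((z-C[2])/d[:,2])[:,None])[:,:2]
def big(mask):
    n,l,st,ce=cv2.connectedComponentsWithStats(mask.astype(np.uint8)); i=1+np.argmax(st[1:,4]); return l==i
def rect(m,mask,z):
    c=max(cv2.findContours(mask.astype(np.uint8),cv2.RETR_EXTERNAL,cv2.CHAIN_APPROX_NONE)[0],key=cv2.contourArea)
    P=ray(m,c[:,0,:],z); r=cv2.minAreaRect((P*1000).astype(np.float32))
    (c0,(w,h),a)=r
    if h>w: a+=90
    return np.round(c0,1),np.round((w,h),1),round(((a+90)%180)-90,2)  # angle of long side, deg
E
python3 - <<'E'
from h import *
from station import cams
for n in ["top","scene"]:
    m=cams.camera_model(n); im=cv2.imread(f"pics/{n}0.png"); hsv=cv2.cvtColor(im,cv2.COLOR_BGR2HSV)
    H,S,V=[hsv[:,:,i].astype(int) for i in range(3)]
    roi=np.zeros(H.shape,bool)
    if n=="top": roi[165:265,175:290]=1
    else: roi[225:335,205:335]=1
    b=big(roi&(H>100)&(H<125)&(S>130)&(V>(110 if n=="top" else 170))); print(n,"blue",rect(m,b,.075))
    f=b.astype(np.uint8); 
    # holes in blue: plug, pins
    cs,hi=cv2.findContours(f,cv2.RETR_CCOMP,cv2.CHAIN_APPROX_NONE)
    w=big(roi&(S<50)&(V>120)&(cv2.fillPoly(f.copy(),[max(cs,key=cv2.contourArea)],1)>0))
    ys,xs=np.nonzero(w); e=cv2.fitEllipse(np.c_[xs,ys].astype(np.float32)); 
    c=max(cv2.findContours(w.astype(np.uint8),0,1)[0],key=len)[:,0,:]
    P=ray(m,c,.072);print(" plug",ray(m,[xs.mean(),ys.mean()],.072)*1000, cv2.minEnclosingCircle((P*1000).astype(np.float32)))
    r=((H<8)|(H>172))&(S>150)&(V>100); roi[:]=0
    if n=="top": roi[195:230,360:420]=1
    else: roi[160:200,340:385]=1
    r=big(r&roi); print(" red",rect(m,r,.08))
    if n=="top":
        hb=ray(m,[[180+118/5,170+168/5],[180+380/5,170+262/5],[180+104/5,170+157/5],[180+372/5,170+256/5]],.107)*1000; print(" pin",hb)
        h=ray(m,[[335+132/5,180+162/5],[335+399/5,180+221/5]],.012)*1000;print(" holes",h, h.mean(0),np.linalg.norm(h[0]-h[1]))
        g=ray(m,np.array([[110,62],[460,140],[428,326],[70,246]])/5+[335,180],.012)*1000;print(" plate",g.mean(0),[np.linalg.norm(g[i]-g[i-1]) for i in range(4)])
    else:
        h=ray(m,[[320+121/5,160+211/5],[320+288/5,160+99/5]],.012)*1000;print(" holes",h, h.mean(0),np.linalg.norm(h[0]-h[1]))
        g=ray(m,np.array([[145,237],[406,97]])/5+[215,230],.105)*1000;print(" pins",g,g.mean(0),np.linalg.norm(g[0]-g[1]))
E
```

```text
top blue (array([490. , 164.2]), array([198.2, 108.3]), 71.27)
 plug [[490.7286002  164.86319382]] ((490.9965515136719, 164.89332580566406), 31.808879852294922)
 red (array([ 494.9, -231.8]), array([75.2, 19.2]), 78.99)
 pin [[507.19151509 222.48279966]
 [463.78004037  93.19722104]
 [512.48052304 229.68334555]
 [466.60749012  97.18592251]]
 holes [[ 509.6098413  -165.02703233]
 [ 481.24631178 -303.38347363]] [ 495.42807654 -234.20525298] 141.23382971106355
 plate [ 494.81656399 -234.87591139] [np.float64(99.97812605222974), np.float64(186.6541441839417), np.float64(99.21331967716812), np.float64(187.9217230044328)]
scene blue (array([493. , 165.4]), array([199.7, 108.7]), 71.29)
 plug [[492.69220371 166.14190996]] ((492.69525146484375, 165.89141845703125), 32.02922439575195)
 red (array([ 496.9, -230.4]), array([78.9, 21. ]), 78.95)
 holes [[ 511.08426523 -163.9567384 ]
 [ 482.95925994 -301.60770549]] [ 497.02176259 -232.78222195] 140.4948563523288
 pins [[513.96064146 231.04262877]
 [469.27772464  99.25380921]] [491.61918305 165.14821899] 139.1576660394494
```

Candidates for the plug in the top view: the white disc in the bore at (230,214), the larger white disc on the desk at (313,218), and the purple disc at (202,274). The smaller white one, seated in the blue bore, is the plug: it measures 64 mm across, and the crop confirms it. The fixture is at about (491,165) mm with its y axis at 71.3°. The plate is at about (496,-233) mm with its y axis at 79°. The measured sizes match those given, at 200x109 mm, 141 mm hole spacing and a 79x21 mm bar.

I'll move above the handle now.

Request:
step_arm --pt "0.7 0 -16.3 -36.2 0 0 0" --pt "0.7 0 -16.3 -36.2 0 0 0" --pt "0.7 0 -16.3 -36.2 0 0 0" --pt "0.7 0 -16.3 -36.2 0 0 0" --pt "0.7 0 -16.3 -36.2 0 0 0" --pt "0.7 0 -16.3 -36.2 0 0 0" --pt "0.7 0 -16.3 -36.2 0 0 0" --pt "0.7 0 -16.3 -36.2 0 0 0" --pt "0.7 0 -16.3 -36.2 0 0 0" --pt "0.7 0 -16.3 -36.2 0 0 0" --pt "0.7 0 0 0 -0.138 0 0" --pt "0.7 0 0 0 -0.138 0 0" --pt "0.7 0 0 0 -0.138 0 0" --pt "0.7 0 0 0 -0.138 0 0" --pt "0.7 0 0 0 -0.138 0 0" --pt "0.7 0 0 0 -0.138 0 0" --pt "0.7 0 0 0 -0.138 0 0" --pt "0.7 0 0 0 0 0 0"

```text
clock: 1.95
eef_pos: [0.4964, -0.2325, 0.2092]
eef_rot: [[-0.001, 0.981, -0.192], [0.001, -0.192, -0.981], [-1.0, -0.001, -0.0]]
force: [0.5, -0.4, -0.8]
width: 0.0596
```

```bash
cat >> h.py <<'E'
from scipy.spatial.transform import Rotation as Ro
def plan(s,pos,jaw_deg):
    """total tool-frame shift (mm) and rotvec to target, jaw axis at jaw_deg, tool down"""
    R=np.array(s["eef_rot"]); a=np.radians(jaw_deg)
    y=np.array([np.cos(a),np.sin(a),0]); x=np.array([0,0,-1.]); T=np.c_[x,y,np.cross(x,y)]
    print("pos",np.round(np.array(s["eef_pos"])*1000,1),"jaw",round(np.degrees(np.arctan2(R[1,1],R[0,1])),2),"F",np.round(s["force"],1),"w",round(s["width"]*1000,1),"t",s["clock"],"q6",round(s["q"][5],2))
    print("shift",np.round(R.T@(np.array(pos)-s["eef_pos"])*1000,1),"rot",np.round(Ro.from_matrix(R.T@T).as_rotvec(),3))
E
python3 - <<'E'
from h import *
from station import cams,sensors
s=sensors.sense(); plan(s,[.496,-.2315,.11],-11)
m=cams.camera_model("wrist"); im=cams.camera("wrist")[:,:,::-1].copy(); cv2.imwrite("pics/w1.png",im)
hsv=cv2.cvtColor(im,cv2.COLOR_BGR2HSV);H,S,V=[hsv[:,:,i].astype(int) for i in range(3)]
r=big(((H<8)|(H>172))&(S>150)&(V>80)); print(rect(m,r,.08))
E
```

```text
pos [ 496.4 -232.5  209.2] jaw -11.07 F [ 0.5 -0.4 -0.8] w 59.6 t 1.95 q6 -0.4
shift [99.2 -0.5 -0.8] rot [-0.001 -0.     0.001]
(array([ 498.6, -195. ]), array([12.9,  6.6]), 29.5)
```

View pics/w1.png

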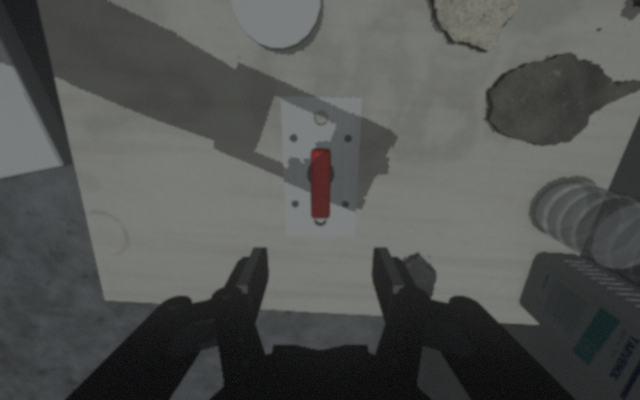

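The wrist view shows the red bar at about (320,183), centred between the jaws and parallel to the pads, with nothing in the way. I'll descend.

Request:
step_arm --pt "0.7 30 0 0 0 0 0" --pt "0.7 30 0 0 0 0 0" --pt "0.7 25 0 0 0 0 0" --pt "0.7 15 0 0 0 0 0" --pt "0.7 0 0 0 0 0 0"

```text
clock: 2.5
eef_pos: [0.4943, -0.2312, 0.1066]
eef_rot: [[-0.006, 0.981, -0.194], [0.004, -0.194, -0.981], [-1.0, -0.006, -0.003]]
force: [-0.2, -0.3, -0.6]
width: 0.0596
```

Run:
```python
from h import *
from station import cams,sensors
s=sensors.sense(); plan(s,[.496,-.2315,.051],-11)
m=cams.camera_model("wrist"); im=cams.camera("wrist")[:,:,::-1].copy(); cv2.imwrite("pics/w2.png",im)
hsv=cv2.cvtColor(im,cv2.COLOR_BGR2HSV);H,S,V=[hsv[:,:,i].astype(int) for i in range(3)]
r=big(((H<8)|(H>172))&(S>110)&(V>40)); print(r.sum(),rect(m,r,.08))
```

```text
pos [ 494.3 -231.2  106.6] jaw -11.2 F [-0.2 -0.3 -0.6] w 59.6 t 2.5 q6 -0.4
shift [55.6  2.   0.1] rot [-0.003 -0.003  0.006]
2382 (array([ 497.3, -229.5]), array([77.2, 19.7]), 78.17)
```

View pics/w2.png

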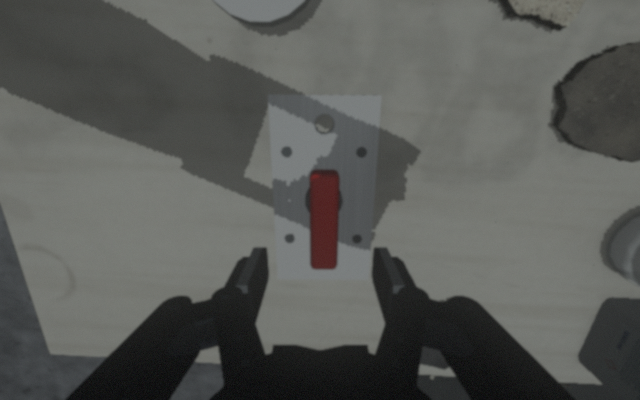

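The bar is at (323,220), about 2 mm towards +jaw. I'll correct for that, descend 55 mm and grip.

Request:
step_arm --pt "0.7 18 1 0 0 0 0.006" --pt "0.7 18 1 0 0 0 0" --pt "0.7 12 0 0 0 0 0" --pt "0.7 7 0 0 0 0 0" --pt "0.7 0 0 0 0 0 0" --pt "0 0 0 0 0 0 0" --pt "0 0 0 0 0 0 0" --pt "0 0 0 0 0 0 0" --pt "0 0 0 0 0 0 0" --pt "0 0 0 0 0 0 0" --pt "0 0 0 0 0 0 0" --grip_force 70

```text
clock: 3.65
eef_pos: [0.4987, -0.2333, 0.0554]
eef_rot: [[0.006, 0.981, -0.192], [-0.002, -0.192, -0.981], [-1.0, 0.006, 0.0]]
force: [-3.8, 1.3, 6.1]
width: 0.018
```

Run:
```python
from h import *
from station import cams,sensors
s=sensors.sense(); plan(s,[.496,-.2315,.051],-11)
cv2.imwrite("pics/w3.png",cams.camera("wrist")[:,:,::-1]); cv2.imwrite("pics/s3.png",cams.camera("scene")[:,:,::-1])
cv2.imwrite("pics/s3c.png",cv2.resize(cv2.imread("pics/s3.png")[100:240,280:440],None,fx=4,fy=4))
```

```text
pos [ 498.7 -233.3   55.4] jaw -11.06 F [-3.8  1.3  6.1] w 18.0 t 3.65 q6 -0.4
shift [ 4.4 -3.  -1.3] rot [-0.001  0.    -0.006]
```

View pics/w3.png

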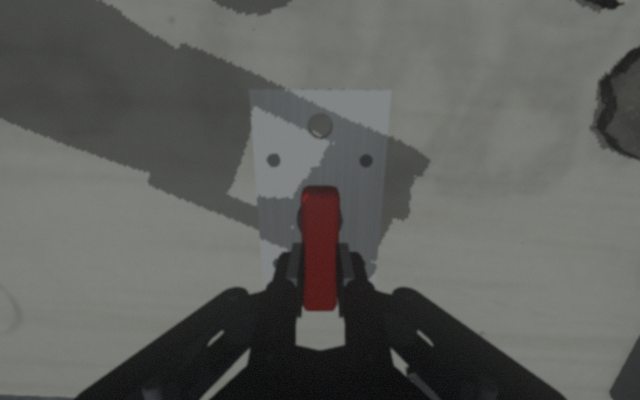

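View pics/s3c.png

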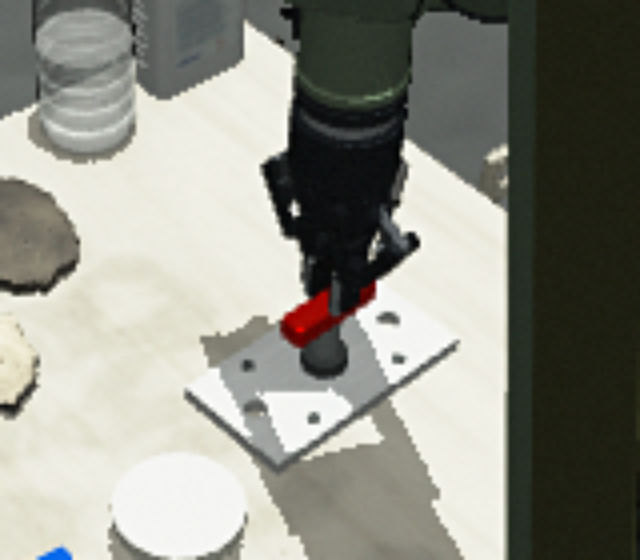

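The pads hold the bar near its middle. I'll lift.

Request:
step_arm --pt "0 -5 0 0 0 0 0" --pt "0 -10 0 0 0 0 0" --pt "0 -15 0 0 0 0 0" --pt "0 -20 0 0 0 0 0" --pt "0 -25 0 0 0 0 0" --pt "0 -25 0 0 0 0 0" --pt "0 -20 0 0 0 0 0" --pt "0 -15 0 0 0 0 0" --pt "0 -10 0 0 0 0 0" --pt "0 0 0 0 0 0 0" --pt "0 0 0 0 0 0 0" --grip_force 100

```text
clock: 4.85
eef_pos: [0.4975, -0.2326, 0.1989]
eef_rot: [[0.005, 0.981, -0.192], [-0.0, -0.192, -0.981], [-1.0, 0.005, -0.001]]
force: [-0.3, 0.9, -5.7]
width: 0.016
```

Run:
```python
from h import *
from station import cams,sensors
s=sensors.sense(); plan(s,[.496,-.2315,.2],-11)
print(s["moment"])
cv2.imwrite("pics/w4.png",cams.camera("wrist")[:,:,::-1]); cv2.imwrite("pics/s4.png",cams.camera("scene")[:,:,::-1])
```

```text
pos [ 497.5 -232.6  198.9] jaw -11.06 F [-0.3  0.9 -5.7] w 16.0 t 4.85 q6 -0.4
shift [-1.1 -1.6 -0.8] rot [-0.001 -0.001 -0.005]
[ 0.04978809  0.0617199  -0.01352045]
```

View pics/w4.png

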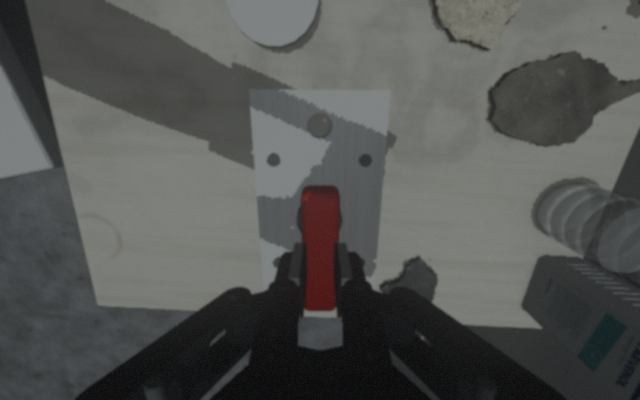

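View pics/s4.png

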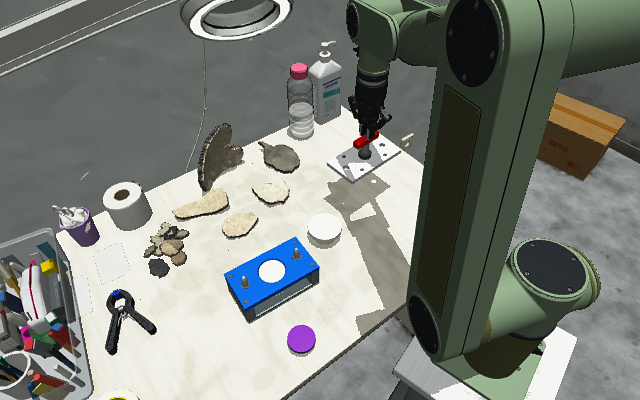

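The plate is held and level, with the wrist reading -5.7 N. The visible hole is at (319,125) and the plate's far edge at row 90. From these I'll work out the plate's pose relative to the tool and the carry move.

Run:
```python
from h import *
from station import cams,sensors
s=sensors.sense(); m=cams.camera_model("wrist"); p=np.array(s["eef_pos"]); R=np.array(s["eef_rot"])
zt=p[2]-.0554+.012
for n,uv in dict(hole=(319.5,125),c1=(249,90),c2=(391,90),d1=(273.5,160),d2=(365,160.5)).items():
    P=np.r_[ray(m,[uv],zt)[0],zt]; print(n,np.round(P[:2]*1000,1),"tool",np.round(R.T@(P-p)*1000,1))
im=cv2.imread("pics/s4.png"); cv2.imwrite("pics/s4c.png",cv2.resize(im[120:200,315:415],None,fx=6,fy=6,interpolation=cv2.INTER_CUBIC))
cv2.imwrite("pics/t4.png",cams.camera("top")[:,:,::-1])
im=cv2.imread("pics/t4.png"); cv2.imwrite("pics/t4c.png",cv2.resize(im[180:280,330:460],None,fx=6,fy=6,interpolation=cv2.INTER_CUBIC))
```

```text
hole [ 510.5 -160.9] tool [ 43.5  -0.6 -72.6]
c1 [ 466.5 -128. ] tool [ 43.4 -50.1 -96.4]
c2 [ 564.5 -147.2] tool [ 43.7  49.8 -96.4]
d1 [ 471.1 -179.4] tool [ 43.4 -35.6 -46.9]
d2 [ 539.5 -193.2] tool [ 43.6  34.1 -46.4]
```

View pics/s4c.png

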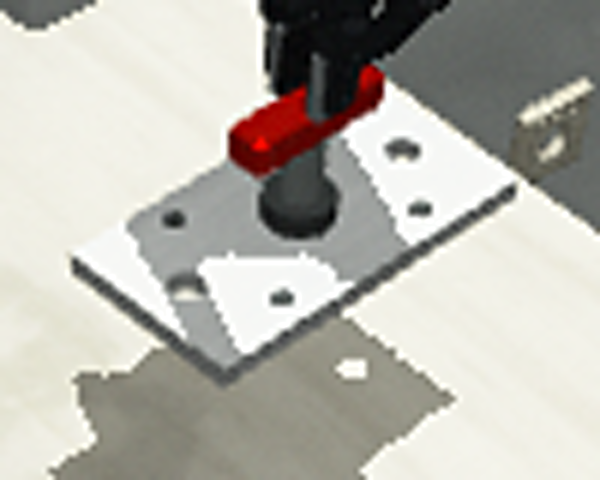

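View pics/t4c.png

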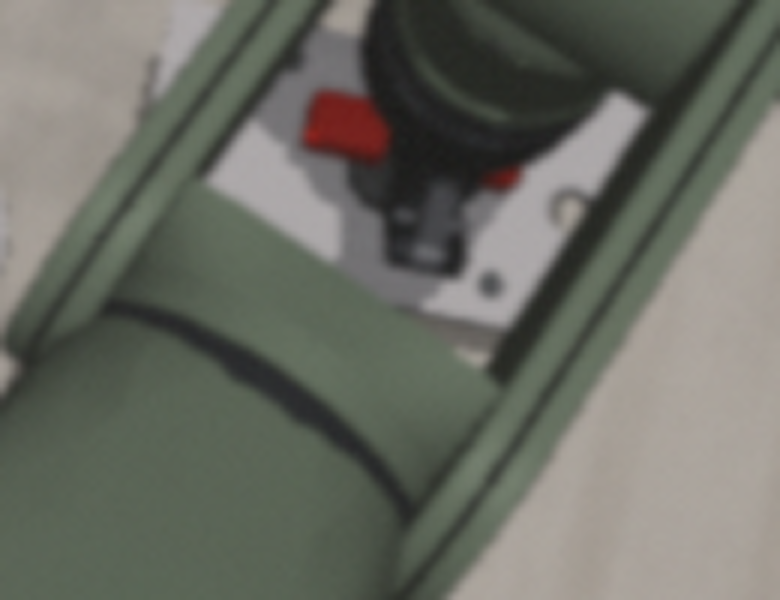

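Request:
step_arm --pt "0 0 -3.2 -15 0 0 0" --pt "0 0 -5.3 -25 0 0 0" --pt "0 0 -7.4 -35 0 0 0" --pt "0 0 -8.5 -40 0 0 0" --pt "0 0 -8.5 -40 0 0 0" --pt "0 0 -8.5 -40 0 0 0" --pt "0 0 -8.5 -40 0 0 0" --pt "0 0 -8.5 -40 0 0 0" --pt "0 0 -8.5 -40 0 0 0" --pt "0 0 -7.4 -35 0 0 0" --pt "0 0 -5.3 -25 0 0 0" --pt "0 0 -2.6 -13.4 0.033 0 0" --pt "0 0 0 0 0.05 0 0" --pt "0 0 0 0 0.05 0 0" --pt "0 0 0 0 0 0 0" --pt "0 0 0 0 0 0 0" --pt "0 0 0 0 0 0 0"

```text
clock: 6.7
eef_pos: [0.4914, 0.1642, 0.199]
eef_rot: [[0.005, 0.948, -0.32], [-0.001, -0.32, -0.948], [-1.0, 0.005, -0.001]]
force: [-0.2, -0.1, -6.0]
width: 0.016
```

Run:
```python
from h import *
from station import cams,sensors
s=sensors.sense(); plan(s,[.4914,.1645,.2],-18.7)
m=cams.camera_model("wrist"); p=np.array(s["eef_pos"]); R=np.array(s["eef_rot"]); print(repr(p),repr(R),repr(m))
cv2.imwrite("pics/w5.png",cams.camera("wrist")[:,:,::-1]); cv2.imwrite("pics/s5.png",cams.camera("scene")[:,:,::-1])
im=cv2.imread("pics/s5.png"); cv2.imwrite("pics/s5c.png",cv2.resize(im[190:340,200:350],None,fx=4,fy=4,interpolation=cv2.INTER_CUBIC))
```

```text
pos [491.4 164.2 199. ] jaw -18.64 F [-0.2 -0.1 -6. ] w 16.0 t 6.7 q6 0.48
shift [-1.  -0.1 -0.3] rot [ 0.001 -0.001 -0.005]
array([0.49143364, 0.16415785, 0.19901174]) array([[ 5.40404565e-03,  9.47519611e-01, -3.19651972e-01],
       [-1.03828626e-03, -3.19651151e-01, -9.47534729e-01],
       [-9.99984859e-01,  5.45241119e-03, -7.43612821e-04]]) {'fx': 275.4099885289138, 'fy': 275.4099885289138, 'cx': 319.8511069316982, 'cy': 200.06947028962117, 'R': array([[ 0.9473019 , -0.32027226,  0.00669304],
       [-0.30480779, -0.8947401 ,  0.32639295],
       [-0.09854608, -0.31123275, -0.94521048]]), 't': array([-0.41354229,  0.25961409,  0.47167802])}
```

View pics/w5.png

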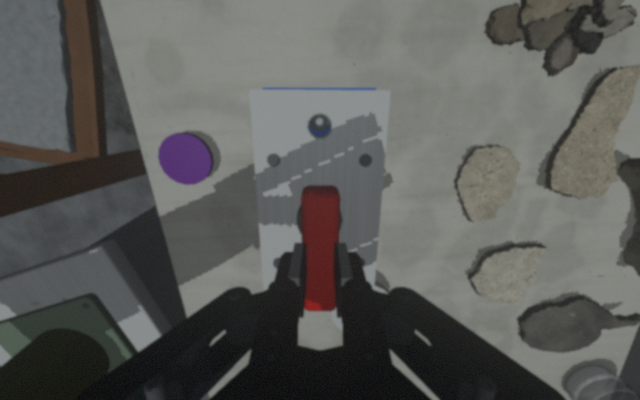

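View pics/s5c.png

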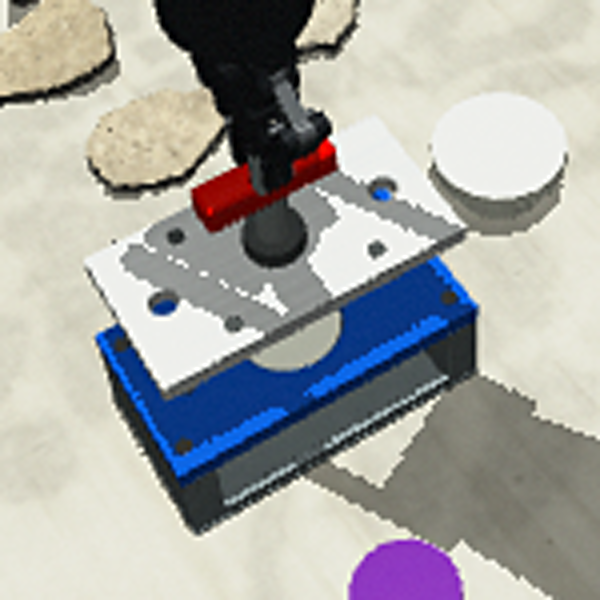

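Run:
```python
import cv2
im=cv2.imread("pics/w5.png"); cv2.imwrite("pics/w5c.png",cv2.resize(im[80:180,245:395],None,fx=5,fy=5,interpolation=cv2.INTER_CUBIC))
```

```text
(no output)
```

View pics/w5c.png

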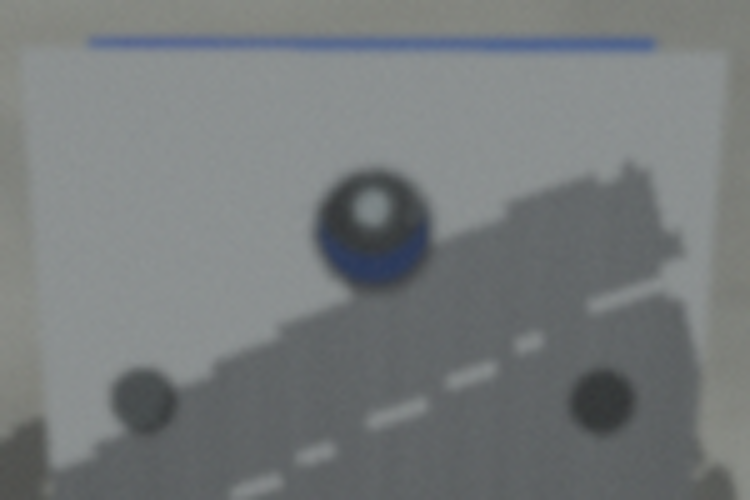

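Run:
```python
from h import *
from station import cams,sensors
s=sensors.sense(); m=cams.camera_model("wrist"); p=np.array(s["eef_pos"]); R=np.array(s["eef_rot"])
for n,uv,z in [("hole",(319.8,125.6),.1555),("pin",(319.4,121.6),.107),("mouldA",(262.4,87.2),.075),("mouldB",(376,87.6),.075),("plA",(249.6,89.2),.1555),("plB",(390.4,90),.1555)]:
    P=np.r_[ray(m,[uv],z)[0],z]; print(n,np.round(P[:2]*1000,1),"tool",np.round(R.T@(P-p)*1000,1))
ms=cams.camera_model("scene")
h=ray(ms,np.array([[163,302],[382,188]])/4+[200,190],.1555)*1000; print("scene holes",h,h.mean(0))
```

```text
hole [514.4 232.5] tool [ 43.7  -0.7 -72.1]
pin [514.4 232.7] tool [ 92.2  -1.  -72.3]
mouldA [471.9 279.2] tool [ 123.9  -56.3 -102.7]
mouldB [576.5 243.4] tool [ 124.5   54.2 -102.3]
plA [475.6 271.7] tool [ 43.4 -49.9 -96.9]
plB [569.3 239.5] tool [ 44.   49.1 -96.4]
scene holes [[513.21464715 231.8850739 ]
 [467.98415229  99.60084515]] [490.59939972 165.74295953]
```

Through the hole the pin tip lines up within 0.5 mm: pin (319.4,121.6), hole (319.8,125.6). The scene view agrees to about 2 mm, and the tapered pin tips can take up about 5 mm. I'll lower onto the tapers slowly.

Request:
step_arm --pt "0 8 0 0 0 0 0" --pt "0 10 0 0 0 0 0" --pt "0 8 0 0 0 0 0" --pt "0 6 0 0 0 0 0" --pt "0 3 0 0 0 0 0" --pt "0 3 0 0 0 0 0" --pt "0 3 0 0 0 0 0" --pt "0 3 0 0 0 0 0" --pt "0 3 0 0 0 0 0" --pt "0 0 0 0 0 0 0"

```text
clock: 7.8
eef_pos: [0.4917, 0.1639, 0.1517]
eef_rot: [[0.005, 0.947, -0.32], [-0.001, -0.32, -0.947], [-1.0, 0.005, -0.0]]
force: [-0.5, -0.8, -6.3]
width: 0.0161
```

Run:
```python
from h import *
from station import cams,sensors
s=sensors.sense(); plan(s,[.4914,.1645,.1304],-18.7); print(s["moment"])
cv2.imwrite("pics/s6.png",cams.camera("scene")[:,:,::-1])
im=cv2.imread("pics/s6.png"); cv2.imwrite("pics/s6c.png",cv2.resize(im[190:340,200:350],None,fx=4,fy=4,interpolation=cv2.INTER_CUBIC))
```

```text
pos [491.7 163.9 151.7] jaw -18.68 F [-0.5 -0.8 -6.3] w 16.1 t 7.8 q6 0.48
shift [21.3 -0.5 -0.4] rot [ 0.    -0.    -0.005]
[0.00403098 0.08486046 0.00508782]
```

View pics/s6c.png

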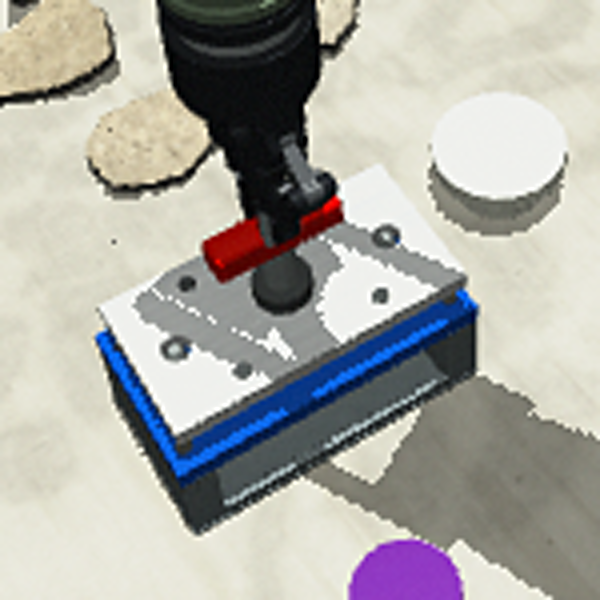

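Both pins are in the holes and the lateral force is under 1 N. I'll continue down slowly.

Request:
step_arm --pt "0 3 0 0 0 0 0" --pt "0 3 0 0 0 0 0" --pt "0 3 0 0 0 0 0" --pt "0 3 0 0 0 0 0" --pt "0 3 0 0 0 0 0" --pt "0 2 0 0 0 0 0" --pt "0 2 0 0 0 0 0" --pt "0 1 0 0 0 0 0" --pt "0 0 0 0 0 0 0" --pt "0 0 0 0 0 0 0"

```text
clock: 8.85
eef_pos: [0.4923, 0.164, 0.1323]
eef_rot: [[0.006, 0.947, -0.32], [-0.001, -0.32, -0.947], [-1.0, 0.006, -0.001]]
force: [-0.3, -0.3, -4.5]
width: 0.016
```

Run:
```python
from h import *
from station import cams,sensors
s=sensors.sense(); plan(s,[.4914,.1645,.1304],-18.7); print(s["moment"])
```

```text
pos [492.3 164.  132.3] jaw -18.68 F [-0.3 -0.3 -4.5] w 16.0 t 8.85 q6 0.48
shift [ 1.9 -1.  -0.2] rot [ 0.    -0.001 -0.006]
[-0.01968867  0.01102883 -0.06920049]
```

Request:
step_arm --pt "0 1 0 0 0 0 0" --pt "0 1 0 0 0 0 0" --pt "0 1 0 0 0 0 0" --pt "0 0 0 0 0 0 0" --pt "0 0 0 0 0 0 0"

```text
clock: 9.35
eef_pos: [0.4923, 0.1641, 0.1297]
eef_rot: [[0.006, 0.947, -0.32], [-0.001, -0.32, -0.947], [-1.0, 0.006, -0.001]]
force: [-3.1, -0.1, 2.3]
width: 0.0161
```

Run:
```python
from h import *
from station import cams,sensors
s=sensors.sense(); plan(s,[.4914,.1645,.1304],-18.7); print(s["moment"])
cv2.imwrite("pics/s7.png",cams.camera("scene")[:,:,::-1])
im=cv2.imread("pics/s7.png"); cv2.imwrite("pics/s7c.png",cv2.resize(im[190:340,200:350],None,fx=4,fy=4,interpolation=cv2.INTER_CUBIC))
```

```text
pos [492.3 164.1 129.7] jaw -18.67 F [-3.1 -0.1  2.3] w 16.1 t 9.35 q6 0.48
shift [-0.7 -1.  -0.1] rot [ 0.    -0.001 -0.006]
[0.03018586 0.56435575 0.00855292]
```

View pics/s7c.png

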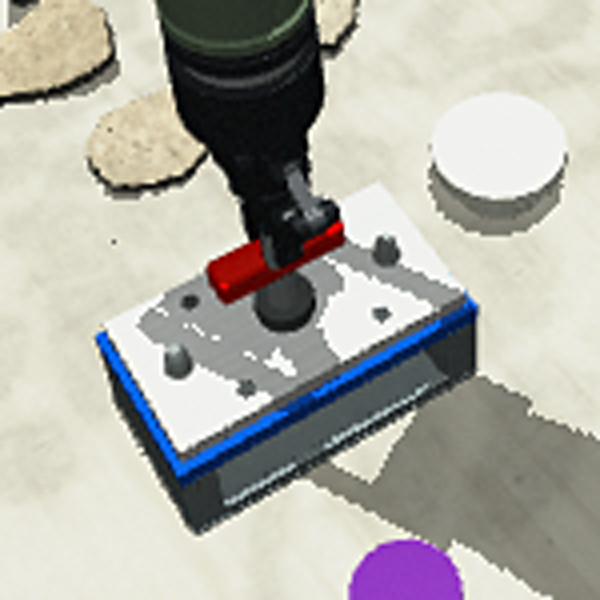

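The plate is flush: the wrist force has gone from -6 to +2 N, and the pins stand proud with no gap along the edge. I'll release, rise and shut the fingers so I can press from above.

Request:
step_arm --pt "0.3 0 0 0 0 0 0" --pt "0.6 0 0 0 0 0 0" --pt "0.6 0 0 0 0 0 0" --pt "0.6 0 0 0 0 0 0" --pt "0.6 -8 0 0 0 0 0" --pt "0.6 -15 0 0 0 0 0" --pt "0.6 -20 0 0 0 0 0" --pt "0.6 -15 0 0 0 0 0" --pt "0 0 0 0 0 0 0" --pt "0 0 0 0 0 0 0" --pt "0 0 0 0 0 0 0" --pt "0 0 0 0 0 0 0" --pt "0 0 0 0 0 0 0" --pt "0 0 0 0 0 0 0" --pt "0 0 0 0 0 0 0"

```text
clock: 10.9
eef_pos: [0.4917, 0.164, 0.1869]
eef_rot: [[0.005, 0.947, -0.32], [-0.001, -0.32, -0.947], [-1.0, 0.005, -0.001]]
force: [-0.1, -0.3, -0.7]
width: -0.0001
```

Run:
```python
from h import *
from station import cams,sensors
s=sensors.sense(); plan(s,[.4917,.1655,.160],-18.7); print(s["moment"])
cv2.imwrite("pics/w8.png",cams.camera("wrist")[:,:,::-1])
cv2.imwrite("pics/s8.png",cams.camera("scene")[:,:,::-1])
im=cv2.imread("pics/s8.png"); cv2.imwrite("pics/s8c.png",cv2.resize(im[190:340,200:350],None,fx=4,fy=4,interpolation=cv2.INTER_CUBIC))
```

```text
pos [491.7 164.  186.9] jaw -18.68 F [-0.1 -0.3 -0.7] w -0.1 t 10.9 q6 0.48
shift [26.9 -0.6 -1.4] rot [ 0.    -0.001 -0.005]
[-0.01775409 -0.01797395  0.00742967]
```

View pics/s8c.png

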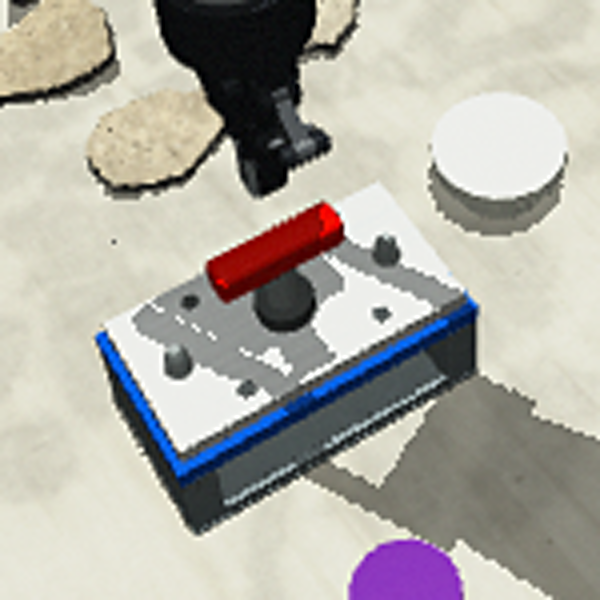

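View pics/w8.png

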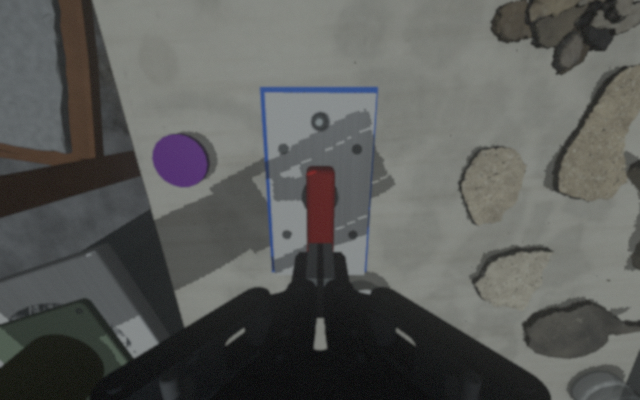

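The plate lies flush, free of the fingers, and the bar is straight below the tips. I'll press down on its centre.

Request:
step_arm --pt "0 10 0 -1.5 0 0 0" --pt "0 12 0 0 0 0 0" --pt "0 6 0 0 0 0 0" --pt "0 3 0 0 0 0 0" --pt "0 3 0 0 0 0 0" --pt "0 3 0 0 0 0 0" --pt "0 3 0 0 0 0 0" --pt "0 3 0 0 0 0 0" --pt "0 0 0 0 0 0 0"

```text
clock: 11.9
eef_pos: [0.4923, 0.1653, 0.1438]
eef_rot: [[0.005, 0.947, -0.32], [-0.001, -0.32, -0.947], [-1.0, 0.005, -0.0]]
force: [0.1, -0.1, -1.2]
width: 0.0004
```

Run:
```python
from h import *
from station import cams,sensors
s=sensors.sense(); plan(s,[.4917,.1655,.160],-18.7); print(s["moment"])
cv2.imwrite("pics/w9.png",cams.camera("wrist")[:,:,::-1])
cv2.imwrite("pics/s9.png",cams.camera("scene")[:,:,::-1])
im=cv2.imread("pics/s9.png"); cv2.imwrite("pics/s9c.png",cv2.resize(im[200:300,220:330],None,fx=6,fy=6,interpolation=cv2.INTER_CUBIC))
```

```text
pos [492.3 165.3 143.8] jaw -18.68 F [ 0.1 -0.1 -1.2] w 0.4 t 11.9 q6 0.49
shift [-16.2  -0.6   0. ] rot [ 0.    -0.    -0.005]
[ 0.03311846  0.01340434 -0.00232599]
```

View pics/s9c.png

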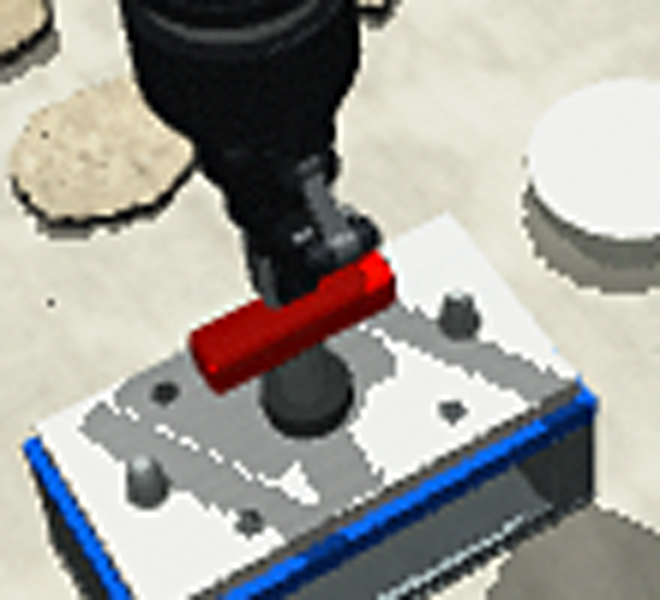

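View pics/w9.png

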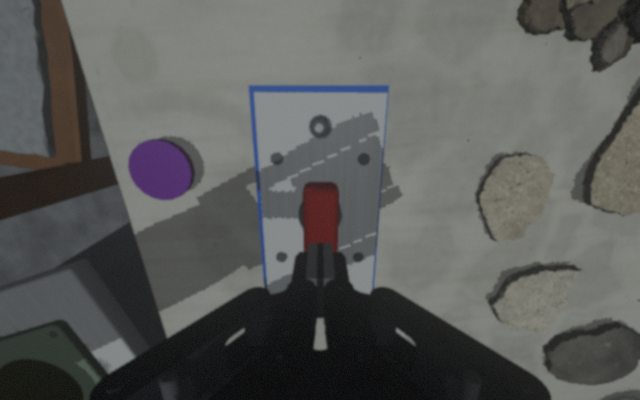

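The tips appear to sit at the bar's top with no contact force yet, so the real fingertips are a little behind the nominal TCP. I'll go on in small steps and watch the force.

Request:
step_arm --pt "0 3 0 0 0 0 0" --pt "0 3 0 0 0 0 0" --pt "0 3 0 0 0 0 0" --pt "0 0 0 0 0 0 0"

```text
clock: 12.4
eef_pos: [0.4921, 0.1653, 0.1345]
eef_rot: [[0.005, 0.947, -0.32], [-0.001, -0.32, -0.947], [-1.0, 0.005, -0.0]]
force: [0.2, -0.4, 0.4]
width: 0.0001
```

Run:
```python
from h import *
from station import cams,sensors
cv2.imwrite("pics/s10.png",cams.camera("scene")[:,:,::-1])
im=cv2.imread("pics/s10.png"); cv2.imwrite("pics/s10c.png",cv2.resize(im[200:300,220:330],None,fx=6,fy=6,interpolation=cv2.INTER_CUBIC))
s=sensors.sense(); plan(s,[.4917,.1655,.160],-18.7)
```

```text
pos [492.3 165.3 134.8] jaw -18.68 F [-0.4  0.4 -0.4] w 0.1 t 12.45 q6 0.49
shift [-25.2  -0.5   0. ] rot [ 0.    -0.    -0.005]
```

View pics/s10c.png

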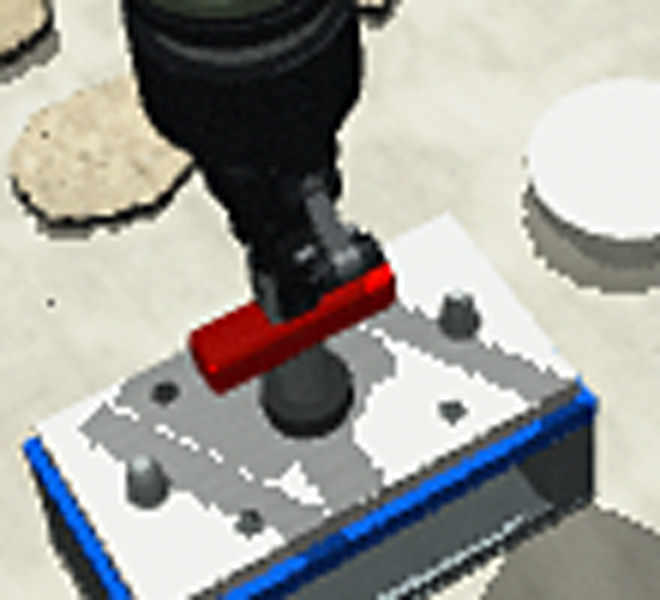

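Run:
```python
from h import *
from station import cams,sensors
s=sensors.sense();m=cams.camera_model("scene")
def pr(X):
    c=m["R"]@np.array(X)+m["t"]; return np.round(((m["fx"]*c[0]/c[2]+m["cx"]-220)*6,(m["fy"]*c[1]/c[2]+m["cy"]-200)*6))
p=np.array(s["eef_pos"]); print("tcp",pr(p),"tcp+20",pr(p+[0,0,.02]))
u=np.array([.32,.947,0])*.04; v=np.array([.947,-.32,0])*.011; c=np.array([.4923,.1655,.155])
for a in(-1,1):
  for b in (-1,1): print(a,b,pr(c+a*u+b*v),pr(c+a*u+b*v-[0,0,.02]))
print(pr(c))
```

```text
tcp [296. 334.] tcp+20 [291. 303.]
-1 -1 [397. 275.] [401. 305.]
-1 1 [368. 236.] [372. 267.]
1 -1 [209. 374.] [216. 404.]
1 1 [182. 332.] [188. 363.]
[290. 303.]
```

Request:
step_arm --pt "0 2 0 0 0 0 0" --pt "0 2 0 0 0 0 0" --pt "0 2 0 0 0 0 0" --pt "0 0 0 0 0 0 0"

```text
clock: 12.85
eef_pos: [0.493, 0.1654, 0.1296]
eef_rot: [[0.007, 0.947, -0.32], [-0.001, -0.32, -0.947], [-1.0, 0.007, -0.001]]
force: [-0.4, -0.5, 2.1]
width: -0.0002
```

Run:
```python
from h import *
from station import cams,sensors
cv2.imwrite("pics/s11.png",cams.camera("scene")[:,:,::-1])
im=cv2.imread("pics/s11.png"); cv2.imwrite("pics/s11c.png",cv2.resize(im[200:300,220:330],None,fx=6,fy=6,interpolation=cv2.INTER_CUBIC))
s=sensors.sense(); plan(s,[.4917,.1655,.160],-18.7)
```

```text
pos [493.  165.4 129.5] jaw -18.68 F [0.2 0.1 3.6] w 0.2 t 12.9 q6 0.49
shift [-30.5  -1.    0.3] rot [ 0.    -0.001 -0.006]
```

View pics/s11c.png

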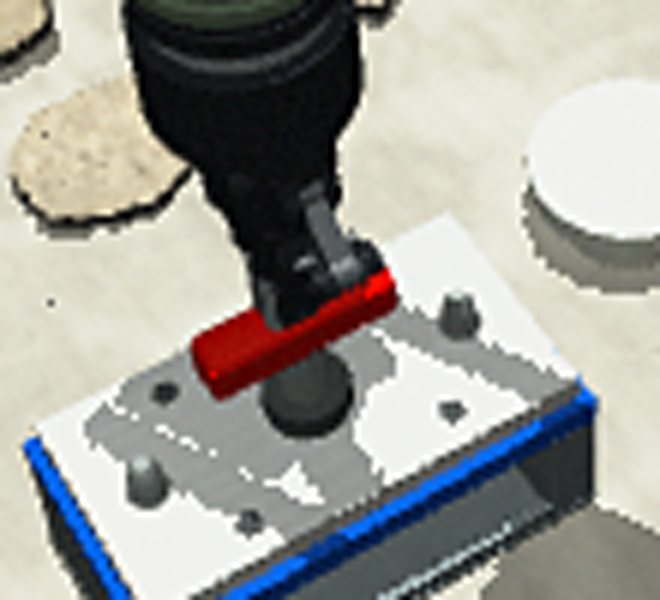

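Contact was made at TCP z of about 0.133; the bar is moving down and the force is at the spring's level. I'll push on.

Request:
step_arm --pt "0 2 0 0 0 0 0" --pt "0 2 0 0 0 0 0" --pt "0 2 0 0 0 0 0" --pt "0 2 0 0 0 0 0" --pt "0 2 0 0 0 0 0" --pt "0 2 0 0 0 0 0" --pt "0 2 0 0 0 0 0" --pt "0 2 0 0 0 0 0" --pt "0 0 0 0 0 0 0"

```text
clock: 13.8
eef_pos: [0.4929, 0.1654, 0.113]
eef_rot: [[0.006, 0.947, -0.32], [-0.001, -0.32, -0.947], [-1.0, 0.006, -0.001]]
force: [-0.7, 0.6, 2.5]
width: 0.0
```

Request:
step_arm --pt "0 2 0 0 0 0 0" --pt "0 2 0 0 0 0 0" --pt "0 2 0 0 0 0 0" --pt "0 1 0 0 0 0 0" --pt "0 0 0 0 0 0 0" --pt "0 0 0 0 0 0 0"

```text
clock: 14.4
eef_pos: [0.493, 0.1654, 0.1062]
eef_rot: [[0.006, 0.947, -0.32], [-0.001, -0.32, -0.947], [-1.0, 0.006, -0.001]]
force: [0.9, 0.4, 2.8]
width: -0.0002
```

Run:
```python
from h import *
from station import cams,sensors
cv2.imwrite("pics/s12.png",cams.camera("scene")[:,:,::-1])
im=cv2.imread("pics/s12.png"); cv2.imwrite("pics/s12c.png",cv2.resize(im[220:320,220:330],None,fx=6,fy=6,interpolation=cv2.INTER_CUBIC))
s=sensors.sense(); plan(s,[.4917,.1655,.160],-18.7)
```

```text
pos [492.9 165.4 106.3] jaw -18.68 F [0.4 0.8 3.8] w 0.1 t 14.45 q6 0.49
shift [-53.7  -0.9   0.3] rot [ 0.    -0.001 -0.006]
```

View pics/s12c.png

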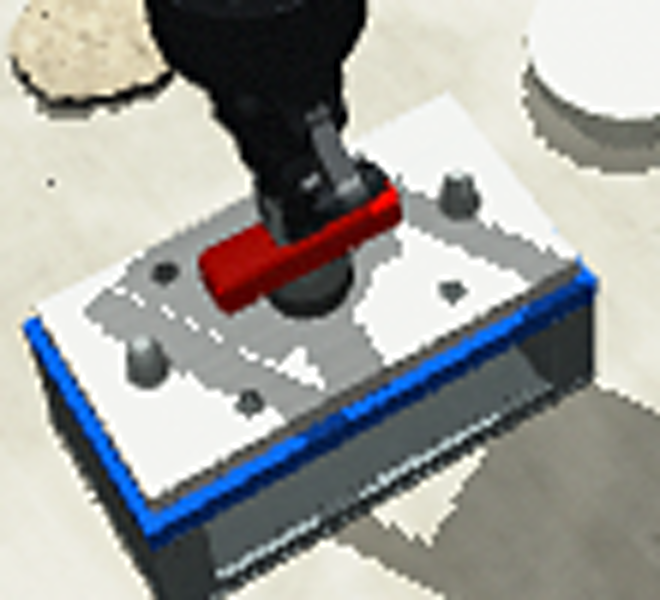

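The bar has dropped about 26 mm and only the spring's force remains, so the plug should be past the pawls. I'll go down a little further to be sure, then rise and look.

Request:
step_arm --pt "0 2 0 0 0 0 0" --pt "0 1.5 0 0 0 0 0" --pt "0 0 0 0 0 0 0" --pt "0 0 0 0 0 0 0"

```text
clock: 14.85
eef_pos: [0.493, 0.1654, 0.1034]
eef_rot: [[0.006, 0.947, -0.32], [-0.001, -0.32, -0.947], [-1.0, 0.006, -0.001]]
force: [-1.2, 0.6, 7.3]
width: -0.0
```

Request:
step_arm --pt "0 -3 0 0 0 0 0" --pt "0 -5 0 0 0 0 0" --pt "0 -5 0 0 0 0 0" --pt "0 -5 0 0 0 0 0" --pt "0 -5 0 0 0 0 0" --pt "0 -5 0 0 0 0 0" --pt "0 -5 0 0 0 0 0" --pt "0 -10 0 0 0 0 0" --pt "0 -20 0 0 0 0 0" --pt "0 -30 0 0 0 0 0" --pt "0 -30 0 0 0 0 0" --pt "0 -20 0 0 0 0 0" --pt "0 -10 0 0 0 0 0" --pt "0 0 0 0 0 0 0" --pt "0 0 0 0 0 0 0"

```text
clock: 16.35
eef_pos: [0.4911, 0.1653, 0.2545]
eef_rot: [[0.004, 0.947, -0.32], [-0.002, -0.32, -0.947], [-1.0, 0.004, 0.0]]
force: [0.2, 0.3, -0.3]
width: 0.0001
```

Run:
```python
from h import *
from station import cams,sensors
for n in("scene","top","wrist"): cv2.imwrite(f"pics/{n}13.png",cams.camera(n)[:,:,::-1])
im=cv2.imread("pics/scene13.png"); cv2.imwrite("pics/s13c.png",cv2.resize(im[220:330,215:335],None,fx=5,fy=5,interpolation=cv2.INTER_CUBIC))
s=sensors.sense(); plan(s,[.4917,.1655,.160],-18.7)
```

```text
pos [490.8 165.3 253.9] jaw -18.68 F [ 0.2 -0.3 -0.8] w -0.3 t 16.5 q6 0.49
shift [93.9  0.5 -0.6] rot [ 0.     0.001 -0.003]
```

View pics/s13c.png

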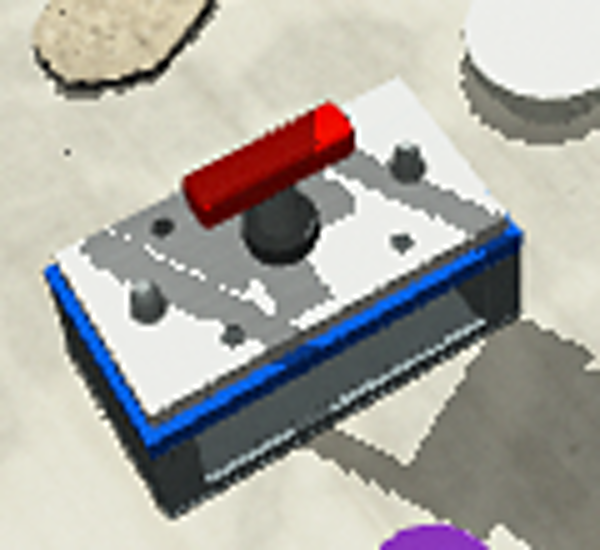

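View pics/wrist13.png

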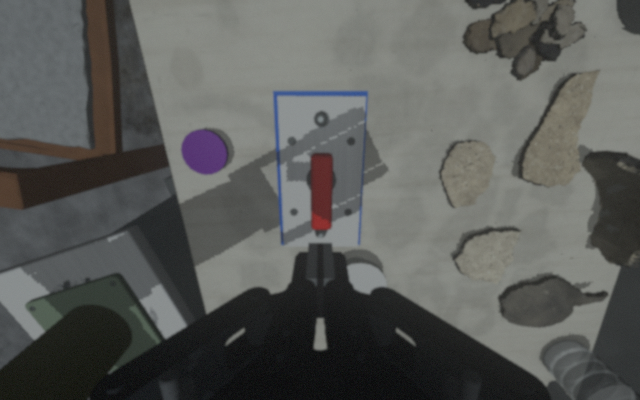

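The handle sprang back and the plate is still flush: pins proud, no gap. The plug's place in the tray isn't obvious yet, so I'll brighten the view into the side opening and compare it with the start.

Run:
```python
from h import *
a=cv2.imread("pics/scene0.png")[270:330,235:325]; b=cv2.imread("pics/scene13.png")[270:330,235:325]
f=lambda i: cv2.resize(np.clip(i.astype(float)*2.2,0,255).astype(np.uint8),None,fx=6,fy=5,interpolation=cv2.INTER_CUBIC)
cv2.imwrite("pics/cmp.png",np.vstack([f(a)[:295],f(b)[:295]]))
```

```text
(no output)
```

View pics/cmp.png

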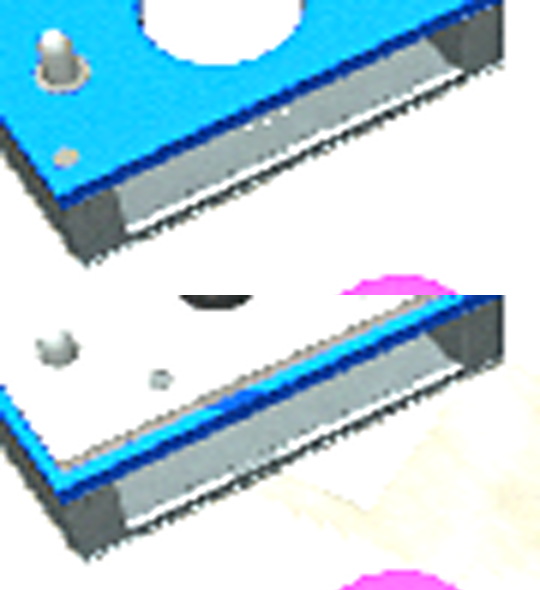

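Run:
```python
from h import *
from station import cams,sensors
m=cams.camera_model("scene");C=-m["R"].T@m["t"]; c=np.array([.4917,.1655,0]); a=np.radians(71.3); Y=np.array([np.cos(a),np.sin(a),0]);X=np.array([np.sin(a),-np.cos(a),0])
L=lambda P:np.array([(P-c)@X,(P-c)@Y,P[2]])*1000
print("scene cam in fixture frame",L(C))
Cl=L(C)
for side in(-55,55):
  for z in (34,24,4):
    xr=np.sign(side)*(32 if z>=24 else 22); P=np.array([xr,0,z]); t=(side-xr)/(Cl[0]-xr); print(side,z,"ray height at edge",z+t*(Cl[2]-z),"(must be <62)")
mt=cams.camera_model("top");print("top",L(-mt["R"].T@mt["t"]))
mw=cams.camera_model("wrist");s=sensors.sense();R=np.array(s["eef_rot"]);print("wrist cam in tool mm",R.T@(-mw["R"].T@mw["t"]-s["eef_pos"])*1000,"fwd in tool",R.T@mw["R"][2],s["q"])
```

```text
scene cam in fixture frame [-520.96075046  203.86831172  929.52773901]
-55 34 ray height at edge 76.12431770390427 (must be <62)
-55 24 ray height at edge 66.5947031076034 (must be <62)
-55 4 ray height at edge 65.21205998469131 (must be <62)
55 34 ray height at edge -3.248824586557255 (must be <62)
55 24 ray height at edge -13.664767309086905 (must be <62)
55 4 ray height at edge -52.2516081711391 (must be <62)
top [ -97.82242089 -300.17261166 1190.21071964]
wrist cam in tool mm [-164.81394485   -0.86854692  -86.57468573] fwd in tool [0.94499603 0.00099443 0.32708028] [ 0.15902842  0.05065991  1.62456029 -0.0021253   1.46435185  0.48529972]
```

The geometry shows the scene camera couldn't see a plug lying in the tray, so this view settles nothing. There are 34 s left, so I'll look through the far open side with the wrist camera. Yaw first, then step out.

Request:
step_arm --pt "0 0 0 0 0.143 0 0" --pt "0 0 0 0 0.143 0 0" --pt "0 0 0 0 0.143 0 0" --pt "0 0 0 0 0.143 0 0" --pt "0 0 0 0 0.143 0 0" --pt "0 0 0 0 0.143 0 0" --pt "0 0 0 0 0.143 0 0" --pt "0 0 0 0 0.143 0 0" --pt "0 0 0 0 0.143 0 0" --pt "0 0 0 0 0.143 0 0" --pt "0 0 0 0 0.143 0 0" --pt "0 0 0 -30 0 0 0" --pt "0 0 0 -35 0 0 0" --pt "0 0 0 -30 0 0 0" --pt "0 0 0 0 0 0 0"

```text
clock: 18.0
eef_pos: [0.5839, 0.1332, 0.2542]
eef_rot: [[0.004, -0.325, -0.946], [-0.002, -0.946, 0.325], [-1.0, 0.001, -0.005]]
force: [-0.0, 0.5, -0.7]
width: 0.0005
```

Request:
step_arm --pt "0 0 0 0 0 -0.122 0" --pt "0 0 0 0 0 -0.122 0" --pt "0 0 0 0 0 -0.122 0" --pt "0 0 0 0 0 -0.122 0" --pt "0 0 0 0 0 -0.122 0" --pt "0 24 0 -17 0 0 0" --pt "0 24 0 -17 0 0 0" --pt "0 24 0 -17 0 0 0" --pt "0 24 0 -17 0 0 0" --pt "0 0 0 0 0 0 0"

```text
clock: 19.0
eef_pos: [0.579, 0.1348, 0.1331]
eef_rot: [[-0.548, -0.322, -0.772], [0.183, -0.947, 0.265], [-0.816, 0.003, 0.577]]
force: [0.1, 0.6, -0.6]
width: 0.0005
```

Run:
```python
from h import *
from station import cams,sensors
s=sensors.sense(); print(s["eef_pos"],s["q"])
im=cams.camera("wrist")[:,:,::-1]; cv2.imwrite("pics/w14.png",im)
b=np.clip(im[100:300,200:440].astype(float)*2,0,255).astype(np.uint8)
cv2.imwrite("pics/w14c.png",cv2.resize(b,None,fx=3,fy=3,interpolation=cv2.INTER_CUBIC)[:600])
```

```text
[0.57895169 0.1347788  0.13313977] [-0.01747412  0.72449691  1.09601371  0.18529361  1.90900168  1.89090939]
```

View pics/w14.png

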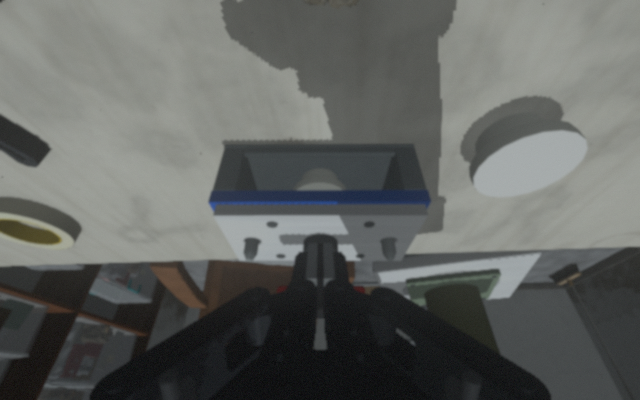

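View pics/w14c.png

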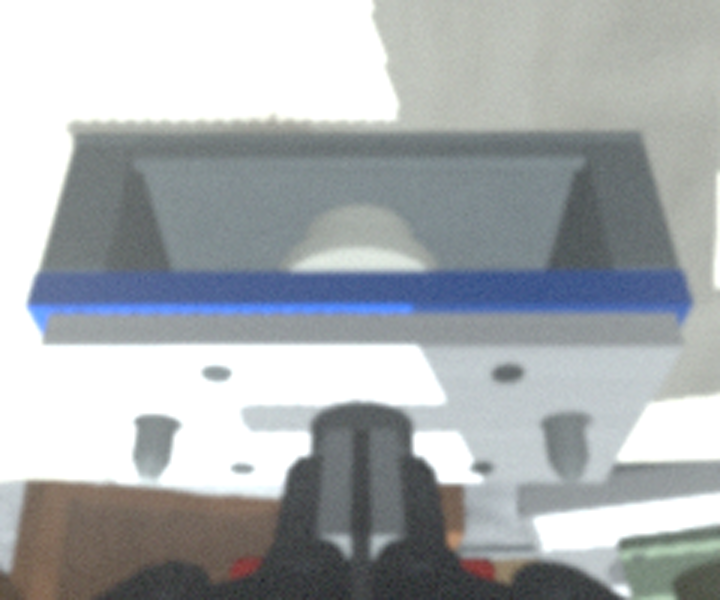

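Run:
```python
from h import *
from station import cams
m=cams.camera_model("wrist"); c=np.array([.4917,.1655]); a=np.radians(71.3); Y=np.array([np.cos(a),np.sin(a)]);X=np.array([np.sin(a),-np.cos(a)])
for n,uv in dict(footfront=(320.5,168.3),rimfront=(320.5,182.5)).items():
  for z in (.004,.024,.042): 
    d=(ray(m,[uv],z)[0]-c)*1000; print(n,z,"x %.1f y %.1f"%(d@X,d@Y))
```

```text
footfront 0.004 x 18.0 y 0.9
footfront 0.024 x 39.8 y 0.9
footfront 0.042 x 59.5 y 1.0
rimfront 0.004 x -7.9 y 0.9
rimfront 0.024 x 16.3 y 0.9
rimfront 0.042 x 38.0 y 1.0
```

The view is upside down. It shows the plug standing in the tray with its foot edge at (320,168). Cast onto the tray floor, that edge lies 18 mm from the bore axis (22 expected) and 1 mm off centre. The plate lies flush with both pins through, and the fingers are about 40 mm clear. I'll hand in.

Run:
```python
from station import env,sensors
s=sensors.sense(); print(s["clock"],s["force"]); print(env.finish_job())
```

```text
19.05 [-0.58741883 -0.04596231  0.23238468]
the job is handed in; nothing more can be done
None
```

The job is done and handed in at 19 s of the 51 s allowed; no verdict is reported.

I gripped the plate by its red handle and lowered it slowly over both pins until it was flush on the mould. I then let go and pressed the handle down with shut fingers through its full 30 mm to the end stop. After that I backed off.

**Last checks:**
- **Plug:** the wrist camera, looking through the far open side, showed it upright on the tray floor. It stood about 1 mm off centre along the pin line and within about 4 mm across it.
- **Plate:** it lay flush, with both pins standing through it.
- **Handle and arm:** the handle had sprung back up. The arm was clear of everything, at about 0 N.
- **Sherds:** the arm stayed clear of them and they look undisturbed in the pictures; I did not measure their positions again.

**What disagreed:**
- The fingertips met the handle about 20 mm lower than the nominal tool point implied, so I felt for the contact by force.
- The gripper read 16 to 18 mm on the 22 mm bar.
- I never saw the force peak as the plug passed the pawls, because I only read the force at the end of each move.
- Before lowering, the scene camera put the plate about 2 mm to the side of where the wrist camera did. It still went on with under 1 N of side force.

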